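Start the flower press's clamp screw at the bottom of its deep bore

TASK

Put the flower press back together: take the long wing-headed clamp screw out of the stand, lower it into the deep bore of the press, find the start of the thread by feel (turn it gently backwards until it drops in) and then turn it clockwise until it is fully home, its collar flat down on the guide block. Never force it, or the thread is spoiled; let go at the end and leave the short screw, mug, ball and glue jar undisturbed.

Things in the scene. Friction and masses are not known exactly. Their poses are not given: they have to be found in the camera images.
- press: flower press, fixed, z up: two wooden boards 180 (its x) by 140 mm (its y) with card between, top at 54 mm, and on them a dark guide block 56 x 56 mm, its top 92 mm above the table. Four corner pins at (+-78, +-58) mm reach 62 mm. Origin: on the table, on the bore's axis. More than 40 N between screw and press, pressing or turning, spoils the thread
- well_mouth (a point): centre of the mouth of the upright bore, at the guide block's top, 92 mm above the table. The bore is 29 mm wide, with a 2 mm chamfer. At its bottom is a brass insert that does not turn, with a coarse right-handed three-start thread, the same every 120 degrees; at what angle its three gaps stand differs from run to run and is not given by any pose
- thread_face (a point): on the bore's axis, 24.5 mm above the table: top of the thread. A screw lowered at a wrong angle stands on it, tip 18 to 23 mm above the table. Turned counter-clockwise (from above) under light pressure it climbs up to 3 mm; within 120 degrees its lugs meet the gaps (18 degrees of play). Turned clockwise it runs against a hard end wall (cross-threading). A lug caught on a gap's far edge resists at once: ease it back
- well_seat (a point): on the bore's axis, 6 mm above the table, where the screw's tip is when home. Dropped into the gaps, the screw's tip is at 9.7 mm (collar 3.7 mm above the block). Turned clockwise from there it runs down under the thread, 1 mm in 10 degrees after up to 30 degrees of play, until the collar lies on the block (50 to 70 degrees in all); 15 degrees on it meets a hard stop
- screw_grip (a point): centre of the clamp screw's wing head, a black bar 46 mm long (its x), 12 mm thick (its y: grip it this way), 28 mm tall, z from tip to head. Collar 36 mm wide, upper side 22 and underside 28 mm below this point. Shank 16 mm thick, tip 114 mm below. Three lugs 5 mm thick, 6 mm above the tip, 120 degrees apart, one along +x, 26 mm over all. 0.2 kg. Stands loosely in one hole of the stand
- screw_tip (a point): the centre of the clamp screw's lower end, on its axis; axes as screw_grip
- screw: the clamp screw; origin and axes as screw_tip
- stand: plywood stand block, fixed, 70 mm (its x) by 160 mm (its y), 60 mm tall, origin under its centre; two upright blind holes 29 mm wide and 50 mm deep at y = +-45 mm. One holds the clamp screw, the other the short screw, either way round
- stub_mid (a point): the short screw, to be left in its hole: round black head 32 mm wide and 24 mm tall; this point lies at the middle of the head, on the axis
- mug: white mug, 80 mm wide, 95 mm tall, handle at its +y; origin under its centre
- ball_center (a point): centre of a green stone ball, 56 mm wide, resting on a low wooden ring
- glue_jar: glue jar, 56 mm wide, 75 mm tall, origin under its centre
Things that resemble listed ones, but are neither listed nor needed, are in the scene too. What is shaped like the screw but orange or red is not meant.

How it is judged:
By the outcome, as a careful person would: the job done as asked, in the order asked, and still so for the second after the job is handed in, with the robot touching nothing.
It also fails if it takes over 72 s, if anything falls off the work surface, if the arm or the gripper's body presses on something with over 40 N, if the wrist force passes 120 N, or if a joint passes its speed limit or range.

ROBOT

A 6-joint arm with a two-finger parallel gripper is mounted at the origin on the work surface. World frame = base frame: x ahead of the robot, y to its left, z up, the work surface at z = 0. Lengths are in m, angles in rad, forces in N, time in s.
With the tool pointing down it reaches from about 0.375 to 0.975 m from the base axis. Payload 3.8 kg.
Tool frame: the origin (TCP) lies midway between the tips of the shut fingers; the grasp point (between the pads) lies 19 mm behind it; z points along the fingers, y is the direction in which the jaws open and shut (so a half turn about z gives the same grasp; the last joint's range is limited). The gripper opens to 85 mm and grips with 20 to 120 N. Pads are 22 mm wide; open, the fingers measure 114 mm over their backs; the gripper's body (76 mm by 85 mm) begins 54 mm behind the grasp point. The pads swing forward as they close: fully open they stand 13 mm farther back than shut.
Start: joints at [-1.34, 0.264, 1.604, -0, 1.274, -0.037], TCP at [0.179, -0.651, 0.231] pointing down, gripper open.
Joint ranges: [-2.63, 2.63], [-0.94, 2.18], [0.31, 2.57], [-1.31, 4.45], [0, 2.66], [-2.55, 2.55]. Speed limits (rad/s): [2.57, 2.57, 3.14, 3.14, 3.14, 3.14].

INTERFACE

Orientations are given as a rotation vector (axis times angle).
In Python, from workcell import bot gives the robot as it stands. The module is installed in compiled form; this text tells all that it offers.
- The arm moves only by the tool play_rows, never from a script. Its argument "series" is a list of rows, each an object with "translation": the shift along the tool's x, y, z in m, a list of three; "spin": the turn about the tool's z in units of 5 degrees (1.0 is 5 degrees). In form: [{"translation": [dx, dy, dz], "spin": spin}, ...]. A call has 1 to 5 rows; each row shifts and turns the commanded pose from where the row before left it, along the tool's axes as they then stand; what a row does not reach is not made up. A row lasts 1/10 s, in which the tool goes at most 50 mm and 8.59 degrees, less where a joint would pass 70% of its speed; a pose out of reach is approached as far as the arm can. A call is refused whole if a number of a shift passes 0.05 or a number of a turn 1, either way. A call with a gripper value outside its range is refused whole. "jaw" is the gripper's target within -1 to 1 (fully open at 1, half-way at 0, shut at -1), set as the call begins (left out, the last holds). The fingers move at their own pace and stop on an object; "force" is the grip in N (left out, the last holds). Time passes only in rows, so rows that do not move let the fingers close. It gives the time, the measured TCP pose, the force and the opening at its end, in the units of the state.
- bot.read_state(): the state, without advancing time (a new reading comes with each control period).
- bot.read_camera(name): name is "scene" or "top" or "wrist"; returns the picture (420x560x3 uint8, blue, green, red); there is no depth.
- bot.get_calibration(name): a dict with "fov_y" (degrees; the focal length in pixels is half the picture's height over the tangent of half this angle, whatever the lens; pixels are square), "cx", "cy" (the principal point, pixels), "R" (3x3) and "t" (3): a world point X has camera coordinates R X + t. Camera axes: x right, y down, z forward; pixel columns grow to the right and rows downward; lengths in m; the calibration is good to about 2 mm. A picture is of the moment at which its call begins: read the wrist's pose just before it. get_calibration takes no time and is no camera call; for the wrist camera it gives the pose at the moment of the call.
- bot.finish_job(): hands the job in, once; it reports no verdict.
The state is a dict: "time": time; "q": joint angles; "joint_vel": joint speeds; "joint_torque": joint torques, N m; "tool_pos": TCP position; "tcp_rot": TCP orientation; "wrist_force": force on the tool from outside, world axes, zero at the start; "torque": the same for the moment, N m; "width": opening from 0.0 (shut) to 1.0 (fully open).
Only numpy, scipy, OpenCV 4.12 (cv2) and the standard library are available. Lean on these libraries where they do the work, as an engineer would, in place of code of your own. Each camera call takes 0.05 s, during which the arm holds its last target. There are 200 camera calls.

## Working session

There is one attempt and no reset: what is moved stays moved. The work goes in short steps, Python scripts to look and compute and a tool call to move; the robot and the scene stay as the last step left them, time stands still between calls to the robot, and variables do not carry over. Pictures are saved under pics/ and viewed, about 8 in all and at most 12, crops included, and the job is handed in when it is done.

Besides the shell and the picture viewer there is one more tool, called by a JSON object that holds its "name" and its "arguments", one argument or row to a line. play_rows: Moves the arm, as the interface text tells. Its arguments: {"type":"object","properties":{"series":{"type":"array","items":{"type":"object","properties":{"translation":{"type":"array","items":{"type":"number"}},"spin":{"type":"number"}}}},"jaw":{"type":"number"},"force":{"type":"number"}},"required":["series"]}

```bash
mkdir -p pics; ls
cat > h.py <<'E'
import numpy as np,cv2
from workcell import bot
def ray(name,u,v,c=None):
    c=c or bot.get_calibration(name); f=210/np.tan(np.radians(c['fov_y'])/2)
    R=np.array(c['R']);t=np.array(c['t'])
    return -R.T@t, R.T@np.array([(u-c['cx'])/f,(v-c['cy'])/f,1.])
def onz(name,u,v,z,c=None):
    o,d=ray(name,u,v,c); return o+d*(z-o[2])/d[2]
def proj(name,X,c=None):
    c=c or bot.get_calibration(name); f=210/np.tan(np.radians(c['fov_y'])/2)
    p=np.array(c['R'])@np.array(X)+np.array(c['t']); return np.array([f*p[0]/p[2]+c['cx'],f*p[1]/p[2]+c['cy']])
E
python3 - <<'E'
from h import *
a=bot.read_camera('scene');b=bot.read_camera('top')
cv2.imwrite('pics/s0.png',a);cv2.imwrite('pics/t0.png',b)
print(bot.read_state())
for n in('scene','top','wrist'):print(n,bot.get_calibration(n))
E
```

```text
pics
{'time': 0.1, 'q': array([-1.33990462e+00,  2.64691775e-01,  1.60525562e+00, -9.09100255e-06,
        1.27369571e+00, -3.68911026e-02]), 'joint_vel': array([ 0.00120889, -0.00307359, -0.00463617,  0.00047373,  0.00047868,
       -0.00087853]), 'joint_torque': array([-9.34658175e-06, -5.16708255e+01, -3.68590450e+01, -1.45457493e-04,
        6.31988427e-03, -1.52921712e-05]), 'tool_pos': array([ 0.17844921, -0.65029275,  0.2300673 ]), 'tcp_rot': array([-3.11145289e+00, -4.19108436e-01,  3.25307586e-04]), 'wrist_force': array([ 0.88776998, -0.32533002,  0.73158397]), 'torque': array([0.005139  , 0.01921093, 0.03964746]), 'width': 1.0005513420409453}
scene {'fov_y': 43.92996915930088, 'cx': 275.31440244387244, 'cy': 205.46038447851294, 'R': array([[ 0.66802233,  0.74382348, -0.02174386],
       [ 0.45575461, -0.43205893, -0.77821129],
       [-0.58824646,  0.50995265, -0.627626  ]]), 't': array([-0.37271395, -0.20479505,  1.67083342])}
top {'fov_y': 45.38798356507641, 'cx': 279.04613926063, 'cy': 216.53733403779756, 'R': array([[ 9.01080376e-03, -9.99959386e-01, -1.77813856e-04],
       [-9.97522945e-01, -8.97644258e-03, -6.97667419e-02],
       [ 6.97623122e-02,  8.06027821e-04, -9.97563316e-01]]), 't': array([-0.07671292,  0.59185224,  1.29521859])}
wrist {'fov_y': 61.21095310519064, 'cx': 283.47716548379196, 'cy': 207.1174234361562, 'R': array([[ 0.26435049, -0.96442373, -0.0023845 ],
       [-0.91669765, -0.25203531,  0.31007036],
       [-0.29964019, -0.07978139, -0.95071062]]), 't': array([-0.67259687, -0.03977895,  0.37926286])}
```

View pics/s0.png

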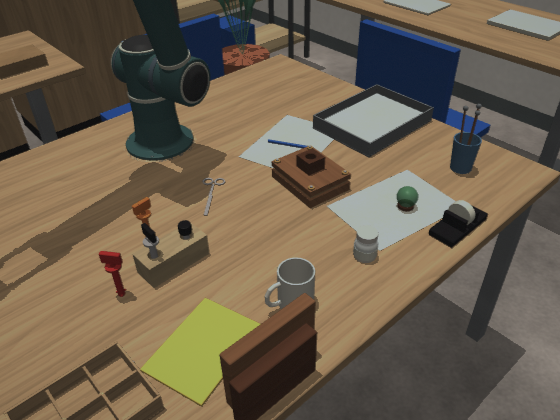

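View pics/t0.png

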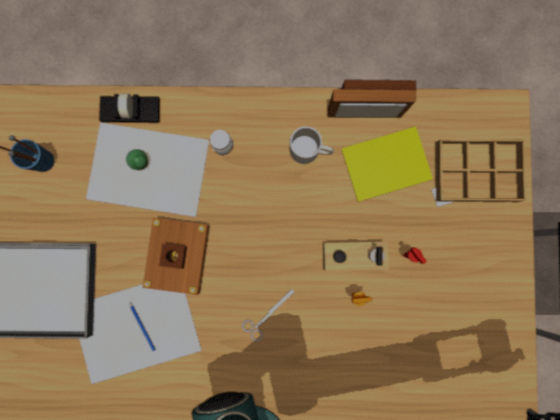

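The clamp screw candidates are: the black one in the stand (scene 150,235 / top 377,256), the orange one (scene 142,210 / top 361,298), the red one (scene 112,265 / top 415,256), and the short black screw (scene 184,228 / top 340,256). By the description I choose the black wing in the stand. The press is at top (173,256). I'll check it in a close crop and measure.

Run:
```python
from h import *
a=cv2.imread('pics/s0.png');b=cv2.imread('pics/t0.png')
f=lambda i,x,y,w,h:cv2.resize(i[y:y+h,x:x+w],(400,300),interpolation=cv2.INTER_CUBIC)
cv2.imwrite('pics/c0.png',np.vstack([np.hstack([f(a,90,185,120,90),f(b,315,226,80,60)]),np.hstack([f(a,262,135,100,75),f(b,130,210,96,72)])]))
def blobs(im,n,x,y,w,h,z,thr,mn):
    g=im[y:y+h,x:x+w].max(2); m=(g<thr).astype(np.uint8)
    N,l,s,c=cv2.connectedComponentsWithStats(m)
    for i in range(1,N):
        if s[i,4]>=mn:
            p=c[i]+[x,y]; pts=np.argwhere(l==i)[:,::-1].astype(np.float32)
            print(n,p.round(1),s[i],cv2.minAreaRect(pts),onz(n,*p,z).round(4))
blobs(b,'top',320,236,75,40,.138,50,15)
blobs(b,'top',155,236,40,40,.092,60,15)
blobs(a,'scene',130,215,70,40,.124,45,15)
```

```text
top [378.4 255.6] [56 12  6 17 72] ((58.185279846191406, 19.906089782714844), (4.631058216094971, 16.173080444335938), 4.085616588592529) [ 0.4936 -0.3082  0.138 ]
top [339.4 255.3] [14 15 11 10 68] ((19.0, 19.5), (9.0, 10.0), 90.0) [ 0.4934 -0.2154  0.138 ]
top [183.6 257.2] [27 11  4 21 34] ((28.639997482299805, 21.020000457763672), (1.5556349754333496, 20.223257064819336), 8.130102157592773) [0.485  0.1628 0.092 ]
top [168.8 255.9] [11 14  7 12 55] ((13.673267364501953, 19.73267364501953), (11.144415855407715, 5.771215915679932), 84.2894058227539) [0.4878 0.1995 0.092 ]
scene [184.3 228.1] [ 48   6  13  15 166] ((54.0, 13.0), (14.0, 12.0), 90.0) [ 0.5363 -0.2475  0.124 ]
scene [148.5 232.7] [ 12   8  14  20 151] ((18.411766052246094, 17.64706039428711), (21.476116180419922, 8.026427268981934), 49.398704528808594) [ 0.4949 -0.3136  0.124 ]
```

View pics/c0.png

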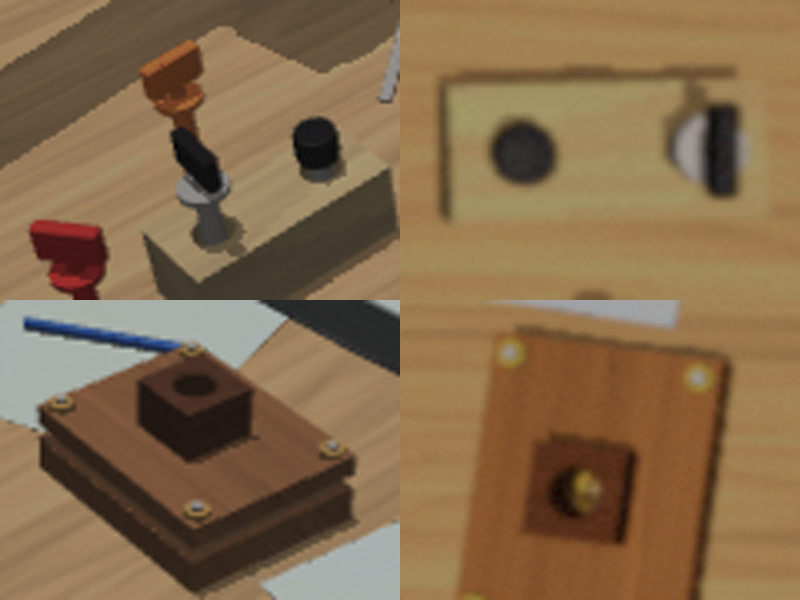

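The crop confirms it: black wing bar, grey collar and shank in the stand, wing roughly along world x, short round black screw in the other hole. The bore is visible in the dark block at top (172,256). Moving above the clamp screw.

{"name": "play_rows", "arguments": {
  "series": [
    {"translation": [0.0263, -0.0164, 0], "spin": 0},
    {"translation": [0.0263, -0.0164, 0], "spin": 0},
    {"translation": [0.0263, -0.0164, 0], "spin": 0},
    {"translation": [0.0263, -0.0164, 0], "spin": 0},
    {"translation": [0.0263, -0.0164, 0], "spin": 0}
  ],
  "jaw": -0.2,
  "force": 40
}}

```text
time: 0.6
tool_pos: [0.2842, -0.5358, 0.2306]
tcp_rot: [-3.112, -0.419, 0.0]
wrist_force: [0.9, 0.1, 0.4]
width: 0.397
```

{"name": "play_rows", "arguments": {
  "series": [
    {"translation": [0.0263, -0.0164, 0], "spin": 0},
    {"translation": [0.0263, -0.0164, 0], "spin": 0},
    {"translation": [0.0263, -0.0164, 0], "spin": 0},
    {"translation": [0.0263, -0.0164, 0], "spin": 0},
    {"translation": [0.0263, -0.0164, 0], "spin": 0}
  ]
}}

```text
time: 1.1
tool_pos: [0.3893, -0.4219, 0.2308]
tcp_rot: [-3.113, -0.419, 0.001]
wrist_force: [0.2, -0.2, 0.2]
width: 0.399
```

{"name": "play_rows", "arguments": {
  "series": [
    {"translation": [0.0263, -0.0164, 0], "spin": 0},
    {"translation": [0.0263, -0.0164, 0], "spin": 0},
    {"translation": [0.0263, -0.0164, 0], "spin": 0},
    {"translation": [0.0263, -0.0164, 0], "spin": 0},
    {"translation": [0.0263, -0.0164, 0], "spin": 0}
  ]
}}

```text
time: 1.6
tool_pos: [0.4944, -0.3081, 0.2307]
tcp_rot: [-3.113, -0.419, 0.001]
wrist_force: [0.2, -0.2, 0.5]
width: 0.402
```

{"name": "play_rows", "arguments": {
  "series": [
    {"translation": [0, 0, 0], "spin": 1},
    {"translation": [0, 0, 0], "spin": 1},
    {"translation": [0, 0, 0], "spin": 1},
    {"translation": [0, 0, 0], "spin": 0}
  ]
}}

```text
time: 2.0
tool_pos: [0.4937, -0.3089, 0.2307]
tcp_rot: [-3.141, -0.01, 0.001]
wrist_force: [0.5, -0.4, 0.2]
width: 0.407
```

Run:
```python
from h import *
s=bot.read_state();c=bot.get_calibration('wrist');w=bot.read_camera('wrist')
cv2.imwrite('pics/w0.png',w);import pickle;pickle.dump((s,c),open('w0.pkl','wb'))
print(s['tool_pos'],s['tcp_rot'],s['wrist_force'],-np.array(c['R']).T@c['t'])
print('exp',proj('wrist',[.494,-.308,.138],c), proj('wrist',[.494,-.308,.102],c),'red',onz('top',417,256,.12),onz('top',403,247,0))
```

```text
[ 0.49371882 -0.30892388  0.23067447] [-3.14097182e+00 -9.66417564e-03  1.48482127e-03] [ 0.49319266 -0.39599021  0.24235695] [ 0.57315521 -0.30740083  0.37182707]
exp [283.94998691 210.69830968] [283.93041695 196.11682762] red [ 0.4932785  -0.40460149  0.12      ] [ 0.51599145 -0.40059307  0.        ]
```

View pics/w0.png

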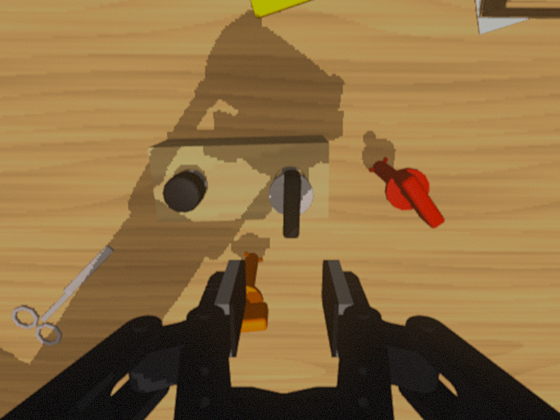

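Run:
```python
from h import *
import pickle
s,c=pickle.load(open('w0.pkl','rb'));w=cv2.imread('pics/w0.png')
m=(w[160:250,270:315].max(2)<60).astype(np.uint8)
N,l,st,ce=cv2.connectedComponentsWithStats(m);i=1+st[1:,4].argmax()
pts=(np.argwhere(l==i)[:,::-1]+[270,160]).astype(np.float32)
print(st[i],cv2.minAreaRect(pts))
for r in range(165,240,6):
    q=pts[pts[:,1]==r]; 
    if len(q):print(r,q[:,0].min(),q[:,0].max(),onz('wrist',q[:,0].mean(),r,.138,c).round(4))
v=pts[:,1].max();print(onz('wrist',pts[pts[:,1]==v][:,0].mean(),v,.138,c))
# collar circle
g=w[160:225,262:320];mm=((g.min(2)>95)&(g.max(2).astype(int)-g.min(2)<30)).astype(np.uint8)
p=np.argwhere(mm)[:,::-1]+[262,160];print('collar',p.min(0),p.max(0),cv2.minEnclosingCircle(p.astype(np.float32)), onz('wrist',*cv2.minEnclosingCircle(p.astype(np.float32))[0],.102,c))
```

```text
[  14   10   17   67 1006] ((292.0, 203.0), (66.0, 16.0), 90.0)
171 285.0 296.0 [ 0.5221 -0.3122  0.138 ]
177 285.0 299.0 [ 0.518  -0.3133  0.138 ]
183 284.0 300.0 [ 0.5139 -0.3133  0.138 ]
189 284.0 299.0 [ 0.5096 -0.313   0.138 ]
195 284.0 299.0 [ 0.5054 -0.3131  0.138 ]
201 284.0 299.0 [ 0.5011 -0.3132  0.138 ]
207 284.0 298.0 [ 0.4967 -0.3129  0.138 ]
213 284.0 298.0 [ 0.4923 -0.3129  0.138 ]
219 284.0 298.0 [ 0.4879 -0.313   0.138 ]
225 284.0 298.0 [ 0.4834 -0.313   0.138 ]
231 284.0 297.0 [ 0.4788 -0.3121  0.138 ]
[ 0.47501161 -0.31278314  0.138     ]
collar [269 176] [312 212] ((290.5, 193.5), 21.783119201660156) [ 0.49618459 -0.31317503  0.102     ]
```

Screw: wing centre ≈ (0.497, −0.313), wing along x within 1°. Consistent with the collar circle (43 px ≈ 36 mm). Descend and grip.

{"name": "play_rows", "arguments": {
  "series": [
    {"translation": [0.0035, 0.0041, 0.02], "spin": 0},
    {"translation": [0, 0, 0.03], "spin": 0},
    {"translation": [0, 0, 0.03], "spin": 0},
    {"translation": [0, 0, 0.025], "spin": 0},
    {"translation": [0, 0, 0.0155], "spin": 0}
  ]
}}

```text
time: 2.55
tool_pos: [0.496, -0.3126, 0.1081]
tcp_rot: [-3.139, -0.012, 0.005]
wrist_force: [-1.1, 0.8, -0.3]
width: 0.399
```

{"name": "play_rows", "arguments": {
  "series": [
    {"translation": [0, 0, 0], "spin": 0},
    {"translation": [0, 0, 0], "spin": 0},
    {"translation": [0, 0, 0], "spin": 0},
    {"translation": [0, 0, 0], "spin": 0},
    {"translation": [0, 0, 0], "spin": 0}
  ],
  "jaw": -1,
  "force": 60
}}

```text
time: 3.05
tool_pos: [0.498, -0.3138, 0.1118]
tcp_rot: [3.141, 0.01, 0.002]
wrist_force: [-0.8, -0.2, -2.6]
width: 0.128
```

Run:
```python
from h import *
s=bot.read_state();print({k:np.round(s[k],4) for k in('time','tool_pos','wrist_force','torque','width','q')})
```

```text
{'time': np.float64(3.05), 'tool_pos': array([ 0.498 , -0.3138,  0.1118]), 'wrist_force': array([-0.7764, -0.173 , -2.6182]), 'torque': array([ 0.0255,  0.0042, -0.0221]), 'width': np.float64(0.1279), 'q': array([-0.6045,  0.2034,  1.9103,  0.    ,  1.0261,  0.9601])}
```

Gripped (10.9 mm reading for a 12 mm bar). Lift straight, and compute the bore position meanwhile.

{"name": "play_rows", "arguments": {
  "series": [
    {"translation": [0, 0, -0.02], "spin": 0},
    {"translation": [0, 0, -0.03], "spin": 0},
    {"translation": [0, 0, -0.03], "spin": 0},
    {"translation": [0, 0, -0.03], "spin": 0},
    {"translation": [0, 0, -0.02], "spin": 0}
  ]
}}

```text
time: 3.55
tool_pos: [0.4984, -0.314, 0.2442]
tcp_rot: [3.139, 0.01, 0.006]
wrist_force: [0.7, -0.2, -1.6]
width: 0.128
```

Run:
```python
from h import *
s=bot.read_state();print({k:np.round(s[k],4) for k in('time','tool_pos','wrist_force','torque','width','q')})
a=cv2.imread('pics/s0.png');b=cv2.imread('pics/t0.png')
print(onz('scene',310.75,156,.092),onz('top',172,256.3,.092))
# corner pins by brass/bright colour in top view
h=cv2.cvtColor(b,cv2.COLOR_BGR2HSV);m=cv2.inRange(h,(18,90,130),(35,255,255))[205:305,135:220]
N,l,st,ce=cv2.connectedComponentsWithStats(m)
for i in range(1,N):
    if st[i,4]>4:print(ce[i]+[135,205],st[i,4],onz('top',*(ce[i]+[135,205]),.06).round(4))
# block top: dark brown quad
m=((b.max(2)<95)).astype(np.uint8)[230:285,150:200];N,l,st,ce=cv2.connectedComponentsWithStats(m);i=1+st[1:,4].argmax()
p=np.argwhere(l==i)[:,::-1].astype(np.float32)+[150,230];print(cv2.minAreaRect(p.astype(np.float32)),onz('top',*cv2.minAreaRect(p.astype(np.float32))[0],.092))
```

```text
{'time': np.float64(3.55), 'tool_pos': array([ 0.4984, -0.314 ,  0.2442]), 'wrist_force': array([ 0.7133, -0.2283, -1.6347]), 'torque': array([-0.0065, -0.0406, -0.0131]), 'width': np.float64(0.1278), 'q': array([-6.0450e-01,  9.1800e-02,  1.7810e+00,  1.0000e-04,  1.2645e+00,
        9.6010e-01])}
[0.49208423 0.19188837 0.092     ] [0.48692831 0.19147508 0.092     ]
[207.07575758 209.31818182] 132 [0.6065 0.1119 0.06  ]
[140.94117647 209.5       ] 34 [0.6046 0.2801 0.06  ]
[156.11764706 222.20588235] 34 [0.5725 0.2407 0.06  ]
[201.09677419 228.25806452] 31 [0.5582 0.1261 0.06  ]
[141.61403509 231.        ] 114 [0.5499 0.2769 0.06  ]
[213.76923077 234.70769231] 65 [0.5421 0.0937 0.06  ]
[138.16666667 240.        ] 6 [0.527 0.285 0.06 ]
[213.33333333 243.06666667] 30 [0.5209 0.0944 0.06  ]
[216.07142857 249.28571429] 14 [0.5053 0.0872 0.06  ]
[138.2 250.4] 5 [0.5007 0.2841 0.06  ]
[139.93478261 254.36956522] 46 [0.4907 0.2795 0.06  ]
[174.46666667 253.73333333] 15 [0.4931 0.1922 0.06  ]
[210.75       259.53571429] 84 [0.4793 0.1002 0.06  ]
[142.11111111 262.33333333] 9 [0.4707 0.2734 0.06  ]
[138.86904762 274.27380952] 84 [0.4406 0.2807 0.06  ]
[210.27884615 285.43910256] 312 [0.4143 0.1002 0.06  ]
[147.09375 283.28125] 32 [0.4183 0.2594 0.06  ]
[136.83333333 283.66666667] 12 [0.4171 0.2852 0.06  ]
[192.41025641 289.46153846] 39 [0.4039 0.1449 0.06  ]
[204.10869565 299.95652174] 138 [0.378 0.115 0.06 ]
((173.189208984375, 254.86488342285156), (24.331050872802734, 23.344655990600586), 9.462322235107422) [0.49048069 0.18862799 0.092     ]
```

Pins found at spacings 115.5 and 155 mm (expected 116/156), giving the bore at (0.488, 0.193); the bore-mouth rays from both views agree within 4 mm. Carrying the screw there, and pre-turning 60° counter-clockwise to leave room in the last joint.

{"name": "play_rows", "arguments": {
  "series": [
    {"translation": [-0.002, -0.035, 0], "spin": 0},
    {"translation": [-0.002, -0.04, 0], "spin": 0},
    {"translation": [-0.002, -0.04, 0], "spin": 0},
    {"translation": [-0.002, -0.04, 0], "spin": 0},
    {"translation": [-0.002, -0.04, 0], "spin": 0}
  ]
}}

```text
time: 4.05
tool_pos: [0.4861, -0.117, 0.2414]
tcp_rot: [3.141, 0.009, 0.002]
wrist_force: [1.1, -0.2, -2.6]
width: 0.128
```

{"name": "play_rows", "arguments": {
  "series": [
    {"translation": [0, -0.04, 0], "spin": 0},
    {"translation": [0, -0.04, 0], "spin": 0},
    {"translation": [0, -0.04, 0], "spin": 0},
    {"translation": [0, -0.04, 0], "spin": 0},
    {"translation": [0, -0.04, 0], "spin": 0}
  ]
}}

```text
time: 4.55
tool_pos: [0.485, 0.0832, 0.2416]
tcp_rot: [-3.141, -0.01, -0.003]
wrist_force: [0.7, -0.9, -1.2]
width: 0.129
```

{"name": "play_rows", "arguments": {
  "series": [
    {"translation": [0, -0.04, 0], "spin": 0},
    {"translation": [0, -0.04, 0], "spin": 0},
    {"translation": [0, -0.0315, 0], "spin": 0},
    {"translation": [0, 0, 0], "spin": -1},
    {"translation": [0, 0, 0], "spin": -1}
  ]
}}

```text
time: 5.05
tool_pos: [0.4843, 0.1944, 0.2412]
tcp_rot: [-3.128, -0.293, -0.001]
wrist_force: [-0.9, -0.7, -1.6]
width: 0.128
```

{"name": "play_rows", "arguments": {
  "series": [
    {"translation": [0, 0, 0], "spin": -1},
    {"translation": [0, 0, 0], "spin": -1},
    {"translation": [0, 0, 0], "spin": -1},
    {"translation": [0, 0, 0], "spin": -1},
    {"translation": [0, 0, 0], "spin": -1}
  ]
}}

```text
time: 5.55
tool_pos: [0.4845, 0.1931, 0.2413]
tcp_rot: [-2.991, -0.959, -0.001]
wrist_force: [-0.0, -0.4, -1.4]
width: 0.129
```

{"name": "play_rows", "arguments": {
  "series": [
    {"translation": [0, 0, 0], "spin": -1},
    {"translation": [0, 0, 0], "spin": -1},
    {"translation": [0, 0, 0], "spin": -1},
    {"translation": [0, 0, 0], "spin": -1},
    {"translation": [0, 0, 0], "spin": -1}
  ]
}}

```text
time: 6.05
tool_pos: [0.4845, 0.1931, 0.2413]
tcp_rot: [2.713, 1.584, 0.001]
wrist_force: [-0.2, -0.2, -2.2]
width: 0.126
```

{"name": "play_rows", "arguments": {
  "series": [
    {"translation": [0, 0, 0], "spin": 0},
    {"translation": [0, 0, 0], "spin": 0}
  ]
}}

```text
time: 6.25
tool_pos: [0.4845, 0.1931, 0.2411]
tcp_rot: [2.718, 1.576, 0.001]
wrist_force: [-0.1, 0.6, -2.5]
width: 0.128
```

Run:
```python
from h import *
import pickle
s=bot.read_state();c=bot.get_calibration('wrist');w=bot.read_camera('wrist')
cv2.imwrite('pics/w1.png',w);pickle.dump((s,c),open('w1.pkl','wb'))
print({k:np.round(s[k],4) for k in('time','tool_pos','tcp_rot','wrist_force','torque','width','q')})
T=s['tool_pos'];print('tip exp',proj('wrist',[T[0],T[1],T[2]-.101],c),'mouth exp',proj('wrist',[.4882,.1928,.092],c))
for p in [(.5725,.2407),(.5582,.1261),(.4183,.2594),(.4039,.1449)]:print(proj('wrist',[*p,.062],c))
```

```text
{'time': np.float64(6.25), 'tool_pos': array([0.4845, 0.1931, 0.2411]), 'tcp_rot': array([2.7175e+00, 1.5762e+00, 1.0000e-03]), 'wrist_force': array([-0.1175,  0.598 , -2.5337]), 'torque': array([-0.0074, -0.0754,  0.0314]), 'width': np.float64(0.1278), 'q': array([ 3.3150e-01, -3.4900e-02,  1.9168e+00,  1.0000e-04,  1.2590e+00,
        8.5100e-01])}
tip exp [284.58894952 209.04085689] mouth exp [288.42322231 189.35759565]
[346.19113541  85.73592667]
[387.05547663 204.66149783]
[184.70311187 156.09268403]
[238.2758595  262.18473465]
```

View pics/w1.png

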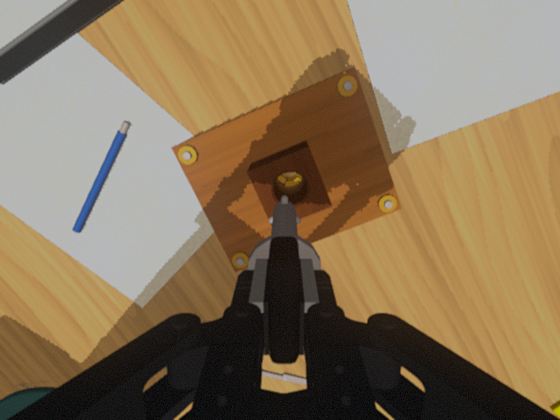

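Run:
```python
from h import *
import pickle
s,c=pickle.load(open('w1.pkl','rb'));w=cv2.imread('pics/w1.png')
h=cv2.cvtColor(w,cv2.COLOR_BGR2HSV);P=[]
for u,v in [(347,86),(388,204),(187,155),(240,261)]:
    x,y=u-13,v-13;k=h[y:y+26,x:x+26];b=w[y:y+26,x:x+26]
    m=(((k[...,0]>19)&(k[...,0]<35)&(k[...,1]>110)&(k[...,2]>120))|((k[...,1]<70)&(k[...,2]>110))).astype(np.uint8)
    N,l,st,ce=cv2.connectedComponentsWithStats(m);i=1+st[1:,4].argmax();q=ce[i]+[x,y];P.append(onz('wrist',*q,.06,c));print(q.round(1),st[i,2:],P[-1].round(4))
M=np.mean(P[:3],0);C=(P[1]+P[2])/2;print('bore',C,np.mean(P,0),np.linalg.norm(P[1]-P[2]))
# shank/tip outline rows
for r in range(190,240,4):
    q=np.where(np.abs(w[r,265:306].astype(int).max(1)-w[r,265:306].min(1))<22)[0];print(r,(q+265)[[0,-1]] if len(q) else None,w[r,275:296:5].tolist())
R=cv2.Rodrigues(s['tcp_rot'])[0];print('delta tool',R.T@(np.array([C[0],C[1],s['tool_pos'][2]])-s['tool_pos']))
cv2.imwrite('pics/w1c.png',cv2.resize(w[150:270,225:345],(600,600),interpolation=cv2.INTER_CUBIC))
```

```text
[347.5  85.6] [ 8  9 53] [0.5738 0.2401 0.06  ]
[387.  202.9] [ 18  17 207] [0.5592 0.1269 0.06  ]
[187.1 154.6] [ 19  20 262] [0.4204 0.2594 0.06  ]
[239.5 261.8] [ 6  6 26] [0.4045 0.1439 0.06  ]
bore [0.48976013 0.19315706 0.06      ] [0.48945656 0.19257926 0.06      ] 0.19192653530530832
190 None [[14, 26, 43], [12, 26, 54], [17, 36, 61], [17, 37, 62], [18, 38, 62]]
194 None [[7, 20, 41], [5, 26, 44], [23, 34, 45], [17, 28, 46], [15, 29, 43]]
198 [280 288] [[22, 41, 75], [33, 40, 52], [97, 102, 115], [17, 27, 46], [8, 17, 42]]
202 [280 290] [[27, 56, 102], [55, 60, 68], [92, 99, 109], [43, 50, 62], [14, 24, 43]]
206 [275 293] [[53, 57, 73], [54, 59, 67], [56, 61, 71], [54, 59, 66], [23, 49, 90]]
210 [274 294] [[54, 56, 65], [55, 61, 69], [56, 61, 70], [56, 61, 68], [42, 56, 85]]
214 [274 294] [[55, 59, 67], [55, 59, 70], [56, 62, 70], [54, 59, 70], [48, 53, 74]]
218 [270 299] [[53, 58, 66], [59, 63, 72], [54, 59, 69], [54, 59, 68], [58, 59, 69]]
222 [270 298] [[53, 57, 68], [55, 61, 69], [57, 59, 69], [52, 57, 67], [56, 58, 66]]
226 [273 295] [[55, 61, 70], [58, 65, 73], [56, 59, 69], [55, 62, 67], [52, 57, 62]]
230 [273 295] [[56, 63, 70], [58, 64, 70], [58, 65, 73], [58, 63, 71], [55, 60, 66]]
234 [272 296] [[54, 57, 66], [60, 66, 74], [59, 64, 72], [59, 62, 68], [56, 59, 67]]
238 [267 300] [[17, 22, 32], [12, 18, 28], [11, 16, 25], [13, 16, 28], [30, 37, 42]]
delta tool [2.68902369e-03 4.55754960e-03 3.14362499e-06]
```

View pics/w1c.png

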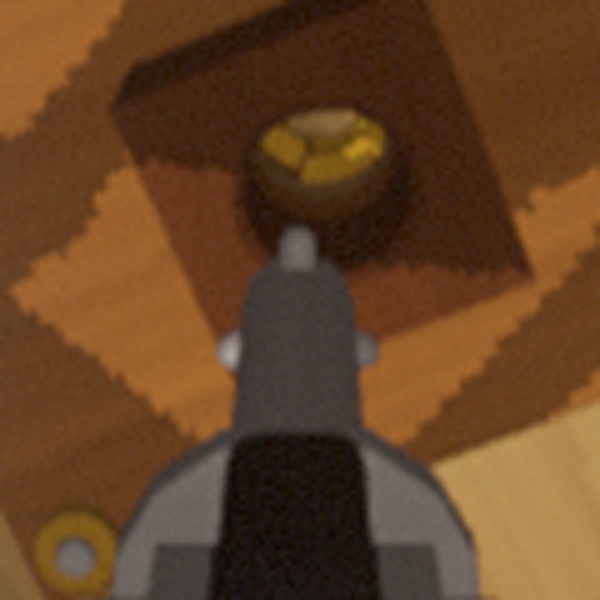

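Run:
```python
from h import *
import pickle
s,c=pickle.load(open('w1.pkl','rb'));print('mouth',onz('wrist',290.4,187,.092,c))
T=s['tool_pos'];R=cv2.Rodrigues(s['tcp_rot'])[0];tz=T[2]-.101
for a in (0,120,240):
  for r in (.0105,.013):
    d=R@np.array([r*np.cos(np.radians(a)),r*np.sin(np.radians(a)),0]);print(a,r,((proj('wrist',[T[0]+d[0],T[1]+d[1],tz+.006],c)-[225,150])*5).round(0))
```

```text
mouth [0.4906649  0.19376335 0.092     ]
0 0.0105 [298. 237.]
0 0.013 [298. 220.]
120 0.0105 [362. 344.]
120 0.013 [377. 352.]
240 0.0105 [234. 344.]
240 0.013 [219. 352.]
```

The close view agrees: mouth ray (0.4907, 0.1938), pins (0.4896, 0.193); the screw hangs straight. Shift by (3.3, 4.8) mm and lower to just inside the mouth.

{"name": "play_rows", "arguments": {
  "series": [
    {"translation": [0.0033, 0.0048, 0], "spin": 0},
    {"translation": [0, 0, 0.02], "spin": 0},
    {"translation": [0, 0, 0.02], "spin": 0},
    {"translation": [0, 0, 0], "spin": 0}
  ]
}}

```text
time: 6.7
tool_pos: [0.4883, 0.1928, 0.1976]
tcp_rot: [-2.715, -1.577, 0.009]
wrist_force: [-0.6, -0.3, -3.6]
width: 0.131
```

{"name": "play_rows", "arguments": {
  "series": [
    {"translation": [0, 0, 0.005], "spin": 0},
    {"translation": [0, 0, 0.005], "spin": 0},
    {"translation": [0, 0, 0.004], "spin": 0},
    {"translation": [0, 0, 0], "spin": 0}
  ]
}}

```text
time: 7.1
tool_pos: [0.4902, 0.1935, 0.1866]
tcp_rot: [-2.716, -1.579, 0.0]
wrist_force: [0.5, -0.5, -2.2]
width: 0.126
```

{"name": "play_rows", "arguments": {
  "series": [
    {"translation": [0, 0, 0.005], "spin": 0},
    {"translation": [0, 0, 0.005], "spin": 0},
    {"translation": [0, 0, 0.005], "spin": 0},
    {"translation": [0, 0, 0], "spin": 0}
  ]
}}

```text
time: 7.5
tool_pos: [0.4894, 0.1933, 0.1706]
tcp_rot: [-2.716, -1.579, 0.003]
wrist_force: [-0.0, -0.6, -2.6]
width: 0.127
```

{"name": "play_rows", "arguments": {
  "series": [
    {"translation": [0, 0, 0.005], "spin": 0},
    {"translation": [0, 0, 0.005], "spin": 0},
    {"translation": [0, 0, 0.005], "spin": 0},
    {"translation": [0, 0, 0], "spin": 0}
  ]
}}

```text
time: 7.9
tool_pos: [0.4895, 0.1933, 0.1556]
tcp_rot: [-2.716, -1.579, 0.003]
wrist_force: [-0.8, -0.2, -2.6]
width: 0.127
```

{"name": "play_rows", "arguments": {
  "series": [
    {"translation": [0, 0, 0.005], "spin": 0},
    {"translation": [0, 0, 0.005], "spin": 0},
    {"translation": [0, 0, 0.005], "spin": 0},
    {"translation": [0, 0, 0.005], "spin": 0},
    {"translation": [0, 0, 0.005], "spin": 0}
  ]
}}

```text
time: 8.4
tool_pos: [0.4902, 0.1935, 0.1313]
tcp_rot: [-2.716, -1.579, 0.0]
wrist_force: [0.7, -0.8, -1.9]
width: 0.131
```

{"name": "play_rows", "arguments": {
  "series": [
    {"translation": [0, 0, 0.002], "spin": 0},
    {"translation": [0, 0, 0.001], "spin": 0},
    {"translation": [0, 0, 0.001], "spin": 0},
    {"translation": [0, 0, 0], "spin": 0}
  ]
}}

```text
time: 8.8
tool_pos: [0.4903, 0.1936, 0.1278]
tcp_rot: [2.716, 1.579, 0.0]
wrist_force: [-0.0, 0.7, -2.3]
width: 0.125
```

{"name": "play_rows", "arguments": {
  "series": [
    {"translation": [0, 0, 0.001], "spin": 0},
    {"translation": [0, 0, 0.001], "spin": 0},
    {"translation": [0, 0, 0], "spin": 0}
  ]
}}

```text
time: 9.1
tool_pos: [0.4902, 0.1935, 0.1257]
tcp_rot: [-2.716, -1.579, 0.0]
wrist_force: [-0.6, 0.2, -1.6]
width: 0.128
```

{"name": "play_rows", "arguments": {
  "series": [
    {"translation": [0, 0, 0.001], "spin": 0},
    {"translation": [0, 0, 0.001], "spin": 0},
    {"translation": [0, 0, 0], "spin": 0}
  ]
}}

```text
time: 9.4
tool_pos: [0.4901, 0.1935, 0.1236]
tcp_rot: [-2.716, -1.579, 0.001]
wrist_force: [0.6, 0.5, -2.5]
width: 0.125
```

{"name": "play_rows", "arguments": {
  "series": [
    {"translation": [0, 0, 0.001], "spin": 0},
    {"translation": [0, 0, 0], "spin": 0}
  ]
}}

```text
time: 9.6
tool_pos: [0.4902, 0.1935, 0.1226]
tcp_rot: [-2.716, -1.579, 0.0]
wrist_force: [0.1, -0.9, -1.6]
width: 0.129
```

{"name": "play_rows", "arguments": {
  "series": [
    {"translation": [0, 0, 0.001], "spin": 0},
    {"translation": [0, 0, 0], "spin": 0}
  ]
}}

```text
time: 9.8
tool_pos: [0.4902, 0.1935, 0.1217]
tcp_rot: [-2.716, -1.579, 0.0]
wrist_force: [-0.6, 0.9, -1.9]
width: 0.131
```

Tip ≈ 21 mm, still free. On in 1 mm steps.

{"name": "play_rows", "arguments": {
  "series": [
    {"translation": [0, 0, 0.001], "spin": 0},
    {"translation": [0, 0, 0], "spin": 0}
  ]
}}

```text
time: 10.0
tool_pos: [0.4903, 0.1936, 0.1209]
tcp_rot: [2.716, 1.579, 0.0]
wrist_force: [0.0, 0.5, -1.4]
width: 0.131
```

{"name": "play_rows", "arguments": {
  "series": [
    {"translation": [0, 0, 0.001], "spin": 0},
    {"translation": [0, 0, 0], "spin": 0}
  ]
}}

```text
time: 10.2
tool_pos: [0.4906, 0.1937, 0.1205]
tcp_rot: [2.716, 1.579, 0.001]
wrist_force: [-1.1, 0.3, 2.4]
width: 0.13
```

{"name": "play_rows", "arguments": {
  "series": [
    {"translation": [0, 0, 0.0005], "spin": 0},
    {"translation": [0, 0, 0], "spin": 0}
  ]
}}

```text
time: 10.4
tool_pos: [0.4907, 0.1937, 0.1203]
tcp_rot: [2.716, 1.579, 0.001]
wrist_force: [-1.0, -0.2, 5.1]
width: 0.128
```

Contact at TCP z 0.1205 (light, ~7 N): lugs stand on the thread face. Turn gently counter-clockwise in ≤16° blocks, watching force and height.

{"name": "play_rows", "arguments": {
  "series": [
    {"translation": [0, 0, 0], "spin": -0.8},
    {"translation": [0, 0, 0], "spin": -0.8},
    {"translation": [0, 0, 0], "spin": 0}
  ]
}}

```text
time: 10.7
tool_pos: [0.4907, 0.1938, 0.1198]
tcp_rot: [2.599, 1.765, 0.002]
wrist_force: [-0.3, 0.2, 3.1]
width: 0.134
```

{"name": "play_rows", "arguments": {
  "series": [
    {"translation": [0, 0, 0], "spin": -0.8},
    {"translation": [0, 0, 0], "spin": -0.8},
    {"translation": [0, 0, 0], "spin": 0}
  ]
}}

```text
time: 11.0
tool_pos: [0.4899, 0.1933, 0.1186]
tcp_rot: [-2.471, -1.94, 0.001]
wrist_force: [-0.5, 0.5, -2.1]
width: 0.121
```

```bash
cat > st.py <<'E'
from h import *
s=bot.read_state();R=cv2.Rodrigues(s['tcp_rot'])[0]
print('t',round(s['time'],2),'pos',s['tool_pos'].round(4),'F',s['wrist_force'].round(1),'M',s['torque'].round(3),'yaw',round(np.degrees(np.arctan2(R[1,0],R[0,0])),1),'q6',round(s['q'][5],2))
E
python3 st.py
```

```text
t 11.0 pos [0.4899 0.1933 0.1186] F [-0.5  0.5 -2.1] M [-0.045 -0.059  0.051] yaw 76.3 q6 0.57
```

It dropped off the face (force gone). Lower gently at this angle.

{"name": "play_rows", "arguments": {
  "series": [
    {"translation": [0, 0, 0.001], "spin": 0},
    {"translation": [0, 0, 0.001], "spin": 0},
    {"translation": [0, 0, 0], "spin": 0}
  ]
}}

```text
time: 11.3
tool_pos: [0.49, 0.1933, 0.117]
tcp_rot: [-2.471, -1.94, 0.001]
wrist_force: [-1.0, -0.4, -0.8]
width: 0.132
```

```bash
python3 st.py
```

```text
t 11.3 pos [0.49   0.1933 0.117 ] F [-1.  -0.4 -0.8] M [-0.23   0.131 -0.032] yaw 76.3 q6 0.57
```

{"name": "play_rows", "arguments": {
  "series": [
    {"translation": [0, 0, 0.001], "spin": 0},
    {"translation": [0, 0, 0], "spin": 0},
    {"translation": [0, 0, 0], "spin": 0}
  ]
}}

```text
time: 11.6
tool_pos: [0.4902, 0.1934, 0.1165]
tcp_rot: [2.47, 1.941, -0.0]
wrist_force: [-1.0, -1.4, 2.4]
width: 0.13
```

```bash
python3 st.py
```

```text
t 11.6 pos [0.4902 0.1934 0.1165] F [-1.  -1.4  2.4] M [-0.394  0.41   0.02 ] yaw 76.3 q6 0.57
```

{"name": "play_rows", "arguments": {
  "series": [
    {"translation": [0, 0, 0], "spin": -0.4},
    {"translation": [0, 0, 0], "spin": -0.4},
    {"translation": [0, 0, 0], "spin": 0}
  ]
}}

```text
time: 11.9
tool_pos: [0.4901, 0.1935, 0.1159]
tcp_rot: [-2.401, -2.026, 0.0]
wrist_force: [-0.2, 0.3, -1.3]
width: 0.127
```

```bash
python3 st.py
```

```text
t 11.9 pos [0.4901 0.1935 0.1159] F [-0.2  0.3 -1.3] M [-0.135  0.136  0.007] yaw 80.3 q6 0.5
```

{"name": "play_rows", "arguments": {
  "series": [
    {"translation": [0, 0, 0.001], "spin": 0},
    {"translation": [0, 0, 0], "spin": 0}
  ]
}}

```text
time: 12.1
tool_pos: [0.4901, 0.1935, 0.1149]
tcp_rot: [-2.401, -2.026, 0.0]
wrist_force: [-0.2, 0.1, -1.7]
width: 0.129
```

{"name": "play_rows", "arguments": {
  "series": [
    {"translation": [0, 0, 0.001], "spin": 0},
    {"translation": [0, 0, 0], "spin": 0}
  ]
}}

```text
time: 12.3
tool_pos: [0.4901, 0.1936, 0.1139]
tcp_rot: [-2.401, -2.026, 0.0]
wrist_force: [-0.7, 1.0, -1.8]
width: 0.124
```

```bash
python3 st.py
```

```text
t 12.3 pos [0.4901 0.1936 0.1139] F [-0.7  1.  -1.8] M [-0.07   0.008 -0.026] yaw 80.3 q6 0.5
```

In the gap and falling freely. Continue until it bottoms.

{"name": "play_rows", "arguments": {
  "series": [
    {"translation": [0, 0, 0.001], "spin": 0},
    {"translation": [0, 0, 0], "spin": 0}
  ]
}}

```text
time: 12.5
tool_pos: [0.4902, 0.1936, 0.1131]
tcp_rot: [-2.401, -2.026, -0.0]
wrist_force: [0.4, 0.2, -1.9]
width: 0.126
```

{"name": "play_rows", "arguments": {
  "series": [
    {"translation": [0, 0, 0.001], "spin": 0},
    {"translation": [0, 0, 0], "spin": 0}
  ]
}}

```text
time: 12.7
tool_pos: [0.4903, 0.1936, 0.1122]
tcp_rot: [-2.401, -2.027, -0.0]
wrist_force: [-0.9, 0.7, -2.6]
width: 0.127
```

{"name": "play_rows", "arguments": {
  "series": [
    {"translation": [0, 0, 0.001], "spin": 0},
    {"translation": [0, 0, 0], "spin": 0}
  ]
}}

```text
time: 12.9
tool_pos: [0.4902, 0.1935, 0.1112]
tcp_rot: [-2.401, -2.027, 0.0]
wrist_force: [0.2, 0.6, -2.6]
width: 0.127
```

```bash
python3 st.py
```

```text
t 12.9 pos [0.4902 0.1935 0.1112] F [ 0.2  0.6 -2.6] M [ 0.015 -0.017  0.023] yaw 80.3 q6 0.5
```

{"name": "play_rows", "arguments": {
  "series": [
    {"translation": [0, 0, 0.001], "spin": 0},
    {"translation": [0, 0, 0], "spin": 0}
  ]
}}

```text
time: 13.1
tool_pos: [0.4902, 0.1935, 0.1101]
tcp_rot: [-2.4, -2.027, 0.0]
wrist_force: [0.2, -0.4, -2.0]
width: 0.135
```

{"name": "play_rows", "arguments": {
  "series": [
    {"translation": [0, 0, 0.001], "spin": 0},
    {"translation": [0, 0, 0], "spin": 0}
  ]
}}

```text
time: 13.3
tool_pos: [0.4904, 0.1936, 0.1096]
tcp_rot: [2.4, 2.027, 0.0]
wrist_force: [-0.4, -0.9, 0.2]
width: 0.127
```

{"name": "play_rows", "arguments": {
  "series": [
    {"translation": [0, 0, 0.001], "spin": 0},
    {"translation": [0, 0, 0], "spin": 0}
  ]
}}

```text
time: 13.5
tool_pos: [0.4907, 0.1937, 0.1093]
tcp_rot: [2.4, 2.026, 0.001]
wrist_force: [-1.3, -0.6, 6.0]
width: 0.13
```

```bash
python3 st.py
```

```text
t 13.5 pos [0.4907 0.1937 0.1093] F [-1.3 -0.6  6. ] M [-0.181  0.483  0.012] yaw 80.3 q6 0.5
```

Bottomed at TCP z 0.1095 (11 mm below first contact, as specified). Turn clockwise, following down.

{"name": "play_rows", "arguments": {
  "series": [
    {"translation": [0, 0, 0], "spin": 0.6},
    {"translation": [0, 0, 0], "spin": 0.6},
    {"translation": [0, 0, 0], "spin": 0.8},
    {"translation": [0, 0, 0], "spin": 0}
  ]
}}

```text
time: 13.9
tool_pos: [0.4909, 0.1939, 0.1094]
tcp_rot: [2.568, 1.809, 0.003]
wrist_force: [-1.6, -0.4, 5.3]
width: 0.132
```

```bash
python3 st.py
```

```text
t 13.9 pos [0.4909 0.1939 0.1094] F [-1.6 -0.4  5.3] M [0.046 0.395 0.015] yaw 70.3 q6 0.67
```

{"name": "play_rows", "arguments": {
  "series": [
    {"translation": [0, 0, 0], "spin": 0.6},
    {"translation": [0, 0, 0], "spin": 0.6},
    {"translation": [0, 0, 0], "spin": 0.8},
    {"translation": [0, 0, 0], "spin": 0}
  ]
}}

```text
time: 14.3
tool_pos: [0.4907, 0.1941, 0.1093]
tcp_rot: [-2.715, -1.579, -0.002]
wrist_force: [-1.3, 0.1, 5.3]
width: 0.126
```

```bash
python3 st.py
```

```text
t 14.3 pos [0.4907 0.1941 0.1093] F [-1.3  0.1  5.3] M [ 0.166  0.558 -0.009] yaw 60.3 q6 0.85
```

{"name": "play_rows", "arguments": {
  "series": [
    {"translation": [0, 0, 0], "spin": 0.6},
    {"translation": [0, 0, 0], "spin": 0.6},
    {"translation": [0, 0, 0], "spin": 0.8},
    {"translation": [0, 0, 0], "spin": 0}
  ]
}}

```text
time: 14.7
tool_pos: [0.4905, 0.1939, 0.1091]
tcp_rot: [-2.843, -1.336, -0.001]
wrist_force: [-1.2, -0.0, 5.0]
width: 0.13
```

```bash
python3 st.py
```

```text
t 14.7 pos [0.4905 0.1939 0.1091] F [-1.2 -0.   5. ] M [0.048 0.491 0.011] yaw 50.4 q6 1.02
```

{"name": "play_rows", "arguments": {
  "series": [
    {"translation": [0, 0, 0], "spin": 0.6},
    {"translation": [0, 0, 0.0003], "spin": 0.6},
    {"translation": [0, 0, 0.0004], "spin": 0.8},
    {"translation": [0, 0, 0], "spin": 0}
  ]
}}

```text
time: 15.1
tool_pos: [0.491, 0.1937, 0.1082]
tcp_rot: [2.948, 1.085, 0.003]
wrist_force: [0.2, 0.0, 3.7]
width: 0.131
```

```bash
python3 st.py
```

```text
t 15.1 pos [0.491  0.1937 0.1082] F [0.2 0.  3.7] M [-0.046 -0.004 -0.01 ] yaw 40.4 q6 1.19
```

Running down 1 mm per 10°. Continue, following at the pitch.

{"name": "play_rows", "arguments": {
  "series": [
    {"translation": [0, 0, 0.0003], "spin": 0.6},
    {"translation": [0, 0, 0.0003], "spin": 0.6},
    {"translation": [0, 0, 0.0004], "spin": 0.8},
    {"translation": [0, 0, 0], "spin": 0}
  ]
}}

```text
time: 15.5
tool_pos: [0.491, 0.1936, 0.1072]
tcp_rot: [3.031, 0.826, 0.003]
wrist_force: [0.8, -0.9, 4.5]
width: 0.127
```

```bash
python3 st.py
```

```text
t 15.5 pos [0.491  0.1936 0.1072] F [ 0.8 -0.9  4.5] M [-0.16  -0.061 -0.036] yaw 30.5 q6 1.37
```

{"name": "play_rows", "arguments": {
  "series": [
    {"translation": [0, 0, 0.0003], "spin": 0.6},
    {"translation": [0, 0, 0.0003], "spin": 0.6},
    {"translation": [0, 0, 0.0004], "spin": 0.8},
    {"translation": [0, 0, 0], "spin": 0}
  ]
}}

```text
time: 15.9
tool_pos: [0.491, 0.1935, 0.1063]
tcp_rot: [3.091, 0.559, 0.002]
wrist_force: [-0.2, -0.8, 4.7]
width: 0.124
```

```bash
python3 st.py
```

```text
t 15.9 pos [0.491  0.1935 0.1063] F [-0.2 -0.8  4.7] M [-0.288  0.012  0.026] yaw 20.5 q6 1.54
```

{"name": "play_rows", "arguments": {
  "series": [
    {"translation": [0, 0, 0.0002], "spin": 0.4},
    {"translation": [0, 0, 0.0002], "spin": 0.4},
    {"translation": [0, 0, 0], "spin": 0}
  ]
}}

```text
time: 16.2
tool_pos: [0.491, 0.1935, 0.1062]
tcp_rot: [3.109, 0.452, 0.002]
wrist_force: [-1.2, -1.5, 6.9]
width: 0.129
```

```bash
python3 st.py
```

```text
t 16.2 pos [0.491  0.1935 0.1062] F [-1.2 -1.5  6.9] M [-0.243  0.174 -0.003] yaw 16.5 q6 1.61
```

{"name": "play_rows", "arguments": {
  "series": [
    {"translation": [0, 0, 0], "spin": 0.4},
    {"translation": [0, 0, 0], "spin": 0.4},
    {"translation": [0, 0, 0], "spin": 0}
  ]
}}

```text
time: 16.5
tool_pos: [0.4909, 0.1933, 0.1062]
tcp_rot: [3.122, 0.343, 0.002]
wrist_force: [-1.7, -1.5, 6.6]
width: 0.127
```

```bash
python3 st.py
python3 - <<'E'
from h import *
a=bot.read_camera('scene');w=bot.read_camera('wrist')
cv2.imwrite('pics/e.png',np.hstack([cv2.resize(a[110:200,255:375],(400,300),interpolation=cv2.INTER_CUBIC),cv2.resize(w[130:310,165:405],(400,300),interpolation=cv2.INTER_CUBIC)]))
E
```

```text
t 16.5 pos [0.4909 0.1933 0.1062] F [-1.7 -1.5  6.6] M [-0.322  0.283  0.007] yaw 12.5 q6 1.68
```

View pics/e.png

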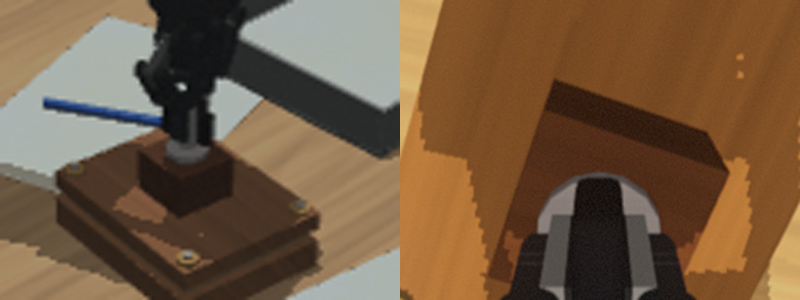

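Picture: collar rests on the block with no visible gap; height stays constant over the last 6–8° (collar stops the descent). Release and retreat.

{"name": "play_rows", "arguments": {
  "series": [
    {"translation": [0, 0, -0.0006], "spin": 0},
    {"translation": [0, 0, 0], "spin": 0}
  ]
}}

```text
time: 16.8
tool_pos: [0.4908, 0.1933, 0.1061]
tcp_rot: [3.123, 0.341, 0.002]
wrist_force: [0.5, -1.4, 4.5]
width: 0.131
```

{"name": "play_rows", "arguments": {
  "series": [
    {"translation": [0, 0, 0], "spin": 0},
    {"translation": [0, 0, 0], "spin": 0},
    {"translation": [0, 0, 0], "spin": 0},
    {"translation": [0, 0, 0], "spin": 0}
  ],
  "jaw": -0.3
}}

```text
time: 17.2
tool_pos: [0.4898, 0.1935, 0.1053]
tcp_rot: [3.123, 0.338, -0.001]
wrist_force: [-0.4, -0.0, -0.5]
width: 0.347
```

{"name": "play_rows", "arguments": {
  "series": [
    {"translation": [0, 0, -0.01], "spin": 0},
    {"translation": [0, 0, -0.02], "spin": 0},
    {"translation": [0, 0, -0.03], "spin": 0},
    {"translation": [0, 0, -0.04], "spin": 0},
    {"translation": [0, 0, -0.04], "spin": 0}
  ]
}}

```text
time: 17.7
tool_pos: [0.4898, 0.1934, 0.2474]
tcp_rot: [3.123, 0.338, -0.001]
wrist_force: [0.9, 0.1, -0.9]
width: 0.345
```

{"name": "play_rows", "arguments": {
  "series": [
    {"translation": [-0.02, 0, 0], "spin": 0},
    {"translation": [-0.02, 0, 0], "spin": 0},
    {"translation": [0, 0, 0], "spin": 0}
  ]
}}

```text
time: 18.0
tool_pos: [0.4497, 0.1848, 0.247]
tcp_rot: [-3.123, -0.338, -0.001]
wrist_force: [0.8, 0.2, -0.2]
width: 0.348
```

```bash
python3 st.py
python3 - <<'E'
from h import *
c=bot.get_calibration('wrist');w=bot.read_camera('wrist');a=bot.read_camera('scene');cv2.imwrite('pics/s9.png',a)
print(proj('wrist',[.4905,.1935,.098],c),proj('wrist',[.4905,.1935,.134],c))
u,v=proj('wrist',[.4905,.1935,.11],c).astype(int);cv2.imwrite('pics/w9.png',w)
k=w[max(0,v-90):v+90,max(0,u-120):u+120]
cv2.imwrite('pics/f.png',np.hstack([cv2.resize(a[110:200,255:375],(400,300),interpolation=cv2.INTER_CUBIC),cv2.resize(k,(400,300),interpolation=cv2.INTER_CUBIC)]))
E
```

```text
t 18.0 pos [0.4497 0.1848 0.247 ] F [ 0.8  0.2 -0.2] M [ 0.015 -0.043 -0.076] yaw 12.4 q6 1.69
[285.26845064 140.57005421] [285.48183963 147.1871517 ]
```

View pics/f.png

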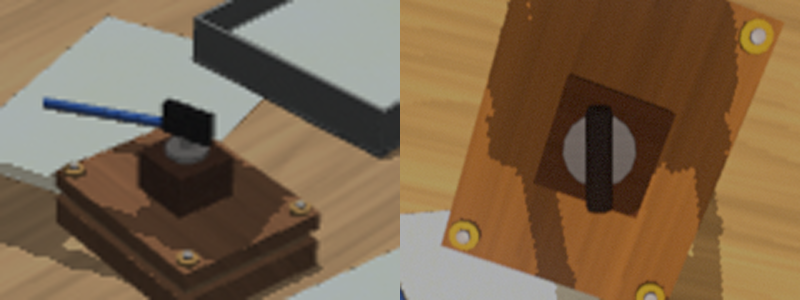

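View pics/s9.png

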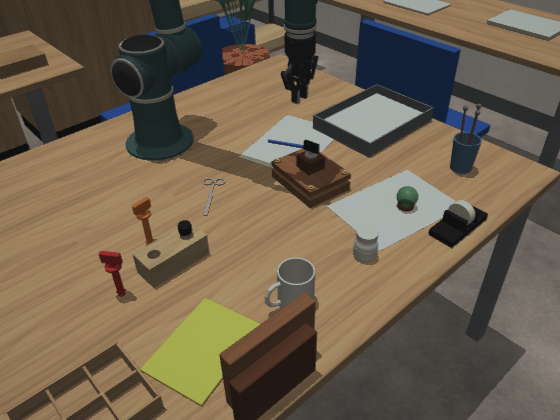

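```bash
python3 -c "
from workcell import bot
print(bot.finish_job())"
```

```text
the job is handed in; nothing more can be done
None
```

I put the clamp screw back in the press, turned it clockwise until it was home, and handed the job in at about 18 s. No verdict was reported.

**What I did:** I took the black wing-headed screw from the stand and lowered it into the bore until it stood on the thread. I turned it gently counter-clockwise, about 20° in all, until it dropped into the gaps. It caught lightly on an edge once and came free with a further 4° in the same direction. It then fell freely and came to rest about 11 mm below where it had first stood. I then turned it 68° clockwise, let go and moved the arm clear.

**Last checks:**
- **Height:** the screw went down about 3.2 to 3.6 mm against 3.7 mm specified, then stayed at the same height over the last 4–8° of turning. The range is the uncertainty in where the gripper height was read.
- **Force:** the vertical reading never went above about 7 N (roughly 9 N of actual contact), and I felt no noticeable turning resistance.
- **Collar:** in the last pictures it looks flat on the block and the screw stands upright. They can't show a gap smaller than a millimetre.
- **Other objects:** the short screw, mug, ball and glue jar look unmoved in the last overview picture, compared by eye. The gripper was clear of everything.

No check failed or disagreed.

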